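# Push a brake pad home in its carrier and swing the caliper down over it

## Robot

A 6-joint arm with a two-finger parallel gripper is mounted at the origin on a cart in front of the work surface, level with it; the furniture and walls round the work are solid. World frame = base frame: x ahead of the robot, y to its left, z up, the work surface at z = 0. Lengths are in m, angles in rad, forces in N, time in s.
With the tool pointing down it reaches from about 0.25 to 0.775 m from the base axis. Payload 4 kg.
Tool frame: the origin (TCP) lies at the centre of the arm's flange, where the gripper is bolted on; the fingertips stand 199 mm ahead of it and the grasp point (between the pads) lies 180 mm ahead of it; z points along the fingers, y is the line along which they close (so a half turn about z gives the same grasp; the last joint's range is limited). The gripper opens to 94 mm and grips with 3 to 60 N. Pads are 16 mm wide; open, the fingers measure 119 mm over their backs; the gripper's body (75 mm by 177 mm) begins 78 mm behind the grasp point.
Start: joints at [-1.261, 0.087, 1.371, -0, 1.684, -0.103], TCP at [0.221, -0.504, 0.405] pointing down, gripper open.
Joint ranges: [-3.1, 3.1], [-0.76, 2.03], [0.27, 2.55], [-1.08, 4.22], [0.17, 2.65], [-2.57, 2.57]. Speed limits (rad/s): [2.79, 2.79, 3.14, 3.14, 3.14, 3.14].

## Interface

Orientations are given as [roll, pitch, yaw] about the fixed x, y, z axes, in that order (R = Rz(yaw) Ry(pitch) Rx(roll)).
In Python, from bench import robot, eyes, models gives the robot as it stands.
- The arm moves only by the tool step_arm, never from a script. Its argument "commands" is a list that holds one entry, the list of rows, each a list of 7 numbers: the shift along the tool's x, y, z in mm, then the turn, a rotation vector about the tool's x, y, z in rad, then the finger opening in mm, from 0 to 94. In form: [[[tx, ty, tz, wx, wy, wz, gripper], ...]]. A call has 1 to 20 rows; each row shifts and turns the commanded pose from where the row before left it, along the tool's axes as they then stand; what a row does not reach is not made up. A row lasts 1/8 s, in which the tool goes at most 62.5 mm and 10.7 degrees, less where a joint would pass 70% of its speed; a pose out of reach is approached as far as the arm can. A call is refused whole if a number of a shift passes 62.5 or a number of a turn 0.188, either way. A call with a gripper value outside its range is refused whole. The fingers move at their own pace and stop on an object; the grip force is fixed at half the most. Time passes only in rows, so rows that do not move let the fingers close. It gives the time, the measured TCP pose, the force, the opening and the grip force at its end, in the units of the state.
- robot.get_obs(): the state, without advancing time (a new reading comes with each control period).
- eyes.snapshot(name): name is "scene" or "side" or "wrist"; returns a dict with "color" (480x640x3 uint8, red, green, blue), "camera_matrix" (3x3 intrinsics, pixels), "eye" and "rotation" of the camera in the world; the wrist camera has in their place "tool_from_camera" (4x4, takes a point from camera to tool coordinates, whose origin is the TCP and whose axes are the flange's). Camera axes: x right, y up, looking along -z (the intrinsics and any distortion apply to the point x, -y, -z); pixel columns grow to the right and rows downward; lengths in m; the calibration is good to about 2 mm. A picture is of the moment at which its call begins: read the wrist's pose just before it. There is no depth.
- robot.close_job(): hands the job in; it is judged then, once.
Trained networks look in a picture, given as the dict that the camera call returned (one of the last four; its "shot" number tells which), for a name from the list of things; names that differ only in an ending like _2 or _b are one class to them, and where a whole thing is asked for, a point or a joint stands for the part that bears it (a point fixed in the world has none). Each returns a list of dicts, best first, with "confidence" (0 to 1); they miss things now and then, are a little off and sometimes report something else, mostly with a low value. They report only what shows in the picture. A call takes as long as a camera call. They do not tell look-alikes from the thing itself.
- models.masks_of(picture, query): "mask" (480x640 bool, what is visible of it) and "xy" ([column, row] in pixels, amid what is visible of it).
- models.tip_of(picture, query): "xy" ([column, row] in pixels: a listed point, or the origin of a listed thing).
The state is a dict: "time": time; "joint_positions": joint angles; "qvel": joint speeds; "joint_torque": joint torques, N m; "tool_pos": TCP position; "ee_rot": TCP orientation; "wrist_force": force on the tool from outside, world axes, zero at the start; "wrist_torque": the same for the moment, N m; "width": finger opening in m; "finger_force": force on a finger pad.
Only numpy, scipy, OpenCV 4.12 (cv2) and the standard library are available. Lean on these libraries where they do the work, as an engineer would, in place of code of your own. Each camera call takes 0.05 s, during which the arm holds its last target. There are 200 camera calls.

## Task

Finish fitting the outer pad of the small disc brake on the bench stand: push the pad along its channels until it is flat on the disc and the loose disc is hard up against the inner pad behind it, and hold it pressed tight there for a moment, firmly but without forcing it. Then swing the raised red caliper down over both pads and press it fully home against its spring, just as gently; everything must stay home when you let go, and the tools and parts lying round about stay where they are.

Things in the scene. Friction and masses are not known exactly. Their poses are not given: they have to be found in the camera images.
- brake_stand: Blue steel stand fixed to the bench, base 180x170x12 mm, with a small disc brake: steel disc 200 mm across, upright, axis along x at z = 0.108. Origin on the bench; x from the robot's side through the disc, y left, z up; x = 0 is the plane of the disc's near face once it is hard on the inner pad (already fitted behind it). Hub and studs reach x = -0.052, all below z = 0.148.
- pad_home (a point): On the stand at (0, 0, 0.178): where pad_face belongs. Two facing pad channels in the dark bracket run from x = -0.055 to -0.008: ledges at z = 0.158, side walls at y = +-0.043, lips over the pad's shoulders from z = 0.1875 up (|y| > 0.036). Its blocks reach to y = +-0.084, z = 0.202; tie bar below it under z = 0.155. For |y| < 0.036 the pad's back is open to the robot's side and above.
- outer_pad: Outer brake pad, loose, 0.2 to 0.33 kg, on edge in the channels: 15 mm thick (x), 84 long (y), 40 high (z); copper-coloured steel back towards the robot at x = -0.015, black lining facing the disc. Origin: middle of the lining face's bottom edge; axes as the stand's when square. It starts 18 to 32 mm short of home, may be slightly askew, and slides with about 1 N until it meets the disc.
- pad_face (a point): Point on the pad's lining face, mid-length, 20 mm above its bottom edge. Push on the lower half of the pad's back, near mid-length: pushed only near its top edge it tips forward and binds under the lips.
- disc: The steel disc; origin and axes those of the stand when it is hard against the inner pad, up to 6 mm nearer the robot (-x) when it has floated out on its studs. It drags with about 5 N, so the pad first meets a disc that gives way and then a hard stop (press it up with 15 to 30 N; over 60 N is forcing it). The pad is home only when the disc is home too.
- caliper (a joint): Angle of the red caliper about its guide pin on the left, rad: 0 fully down, 1.5 to 1.8 (about upright) at the start; its free end comes over from the left (+y) to the right and down. A stiff pin: about 1 N m to turn, stays where it is left. Over the last 4 mm a spring under its bridge meets the pad's top edge and adds up to 10 N; then it must be pressed to its stop.
- caliper_pin (a point): Point on the caliper's hinge axis, which runs along the stand's x: at x = 0.062, y = 0.074, z = 0.194 of the stand.
- caliper_back (a point): On the outer face of the caliper's bridge, a red plate 62 (x) by 70 by 14 mm, near its free end: 98 mm along the caliper and 33 mm outward from the hinge axis. Caliper upright: the face looks left (+y), at x = 0 of the stand; down: it is on top, at x = 0, y = -0.024, z = 0.227. Push here to swing it; press here with 15 to 25 N to seat it. Two ribs on it, at y = +-0.016, rise to z = 0.2315.
- caliper_claw (a point): Middle of the inner face of the caliper's claw, 14 mm thick, 64 wide. Down, it stands at x = -0.0315 to -0.0175 of the stand, y = +-0.032, z = 0.168 up, 2.5 mm clear of the back of a pad that is home; a pad farther out stops it. Raised, the claw juts out over the pad's left half: at 1.5 rad it reaches right to y = 0.04, z = 0.23 to 0.30, so a gripper behind the pad must lean or keep to the right.
- brake_cleaner: white-green spray can standing upright, 66 mm across, 225 mm tall; origin at its foot. Not part of the job; leave it standing where it is.
- guide_bolt: loose steel bolt, 20x70x18 mm, lying on the bench; origin under its middle. Not to be used yet; leave it.
- ratchet: ratchet handle, 38x245x34 mm, lying on the bench; origin under its middle. Leave it.
- spanner: combination spanner, 36x175x9 mm, lying on the bench; origin under its middle. Leave it.
- worn_pad: old, larger brake pad, 50x120x14 mm, lying flat on the bench; origin under its middle. Leave it.
- screw_tin: small open grey tin, 68 mm across, 42 mm tall; origin at its foot. Leave it.
There are look-alikes about, which are no part of the job. Leave any green or purple look-alike of the outer_pad alone.

How it is judged:
On the way, in this order (a step that is already met when the one before it is completed fails the run):
1. the outer pad is home: flat against the disc, and pressed tight with over 8 N, so that the disc is hard on the inner pad (x of pad_face in the frame of brake_stand above -0.002 m and angle between the x axis of outer_pad and the x axis of brake_stand, either way round below 0.04 rad and contact force between outer_pad and disc above 8 N), for 0.1 s.
2. the caliper is down over the pads, at its stop (value of joint caliper below 0.02 rad), for 0.2 s.
At the end, for the whole second after the job is handed in: The outer pad's face is within 2 mm of its home plane and within 2.3 degrees of square to the disc, the disc within 2 mm of the inner pad, the caliper down within 0.02 rad (2 mm at its free end) of its stop, and the pad at rest (x of each of pad_face, disc in the frame of brake_stand above -0.002 m and angle between the x axis of outer_pad and the x axis of brake_stand, either way round below 0.04 rad and value of joint caliper below 0.02 rad and linear speed of outer_pad below 0.01 m/s); the robot touches nothing.
It fails at once if a tool, part, tin or can lying round about is shifted by more than 3 cm (distance of any of brake_cleaner, guide_bolt, ratchet, spanner, worn_pad, screw_tin from where it was at the start of the episode above 0.03 m).
It fails at once if the pad or the caliper is forced: pressed on the disc, or pushed by the fingers, with over 60 N (contact force between outer_pad and disc above 60 N or contact force between the fingers and caliper above 60 N).
It also fails if it takes over 58 s, if anything falls off the work surface, if the arm or the gripper's body presses on something with over 40 N, if the wrist force passes 120 N, or if a joint passes its speed limit or range.

## Working session

There is one attempt and no reset: what is moved stays moved. The work goes in short steps, Python scripts to look and compute and a tool call to move; the robot and the scene stay as the last step left them, time stands still between calls to the robot, and variables do not carry over. Pictures are saved under pics/ and viewed, at most 10 in all, crops included, and the job is handed in when it is done.

Besides the shell and the picture viewer there is one more tool, called after "Request:" in YAML: its name, and indented under it one key for each argument. step_arm: Moves the arm, as the interface text tells. Its arguments: {"type":"object","properties":{"commands":{"type":"array"}},"required":["commands"]}

```bash
mkdir -p pics; cat > h.py <<'E'
from bench import robot, eyes, models
import numpy as np, cv2
from scipy.spatial.transform import Rotation as R
def snap(n,f=None):
    p=eyes.snapshot(n)
    if f: cv2.imwrite('pics/'+f,p['color'][:,:,::-1])
    return p
def ray(p,xy):
    K=np.array(p['camera_matrix']); d=np.linalg.inv(K)@[xy[0],xy[1],1]
    d=np.array([d[0],-d[1],-d[2]]); d=np.array(p['rotation'])@d
    return np.array(p['eye']),d/np.linalg.norm(d)
def proj(p,X):
    c=np.array(p['rotation']).T@(np.array(X)-p['eye']); c=np.array([c[0],-c[1],-c[2]])
    u=np.array(p['camera_matrix'])@c; return u[:2]/u[2]
def tri(rays):
    A=sum(np.eye(3)-np.outer(d,d) for o,d in rays); b=sum((np.eye(3)-np.outer(d,d))@o for o,d in rays)
    return np.linalg.solve(A,b)
E
python3 - <<'E'
from h import *
a=snap('scene','scene0.png');b=snap('side','side0.png')
print([k for k in a], a['eye'],b['eye'])
for q in ['brake_stand','pad_home','outer_pad','pad_face','disc','caliper_pin','caliper_back','caliper_claw','brake_cleaner','screw_tin','ratchet']:
    ra=models.tip_of(a,q);rb=models.tip_of(b,q)
    print(q,[(np.round(r['xy']),round(r['confidence'],2)) for r in ra[:3]],[(np.round(r['xy']),round(r['confidence'],2)) for r in rb[:3]], np.round(tri([ray(a,ra[0]['xy']),ray(b,rb[0]['xy'])]),4) if ra and rb else '')
E
```

```text
['color', 'camera_matrix', 'eye', 'rotation', 'shot'] [-0.491345   -0.65153487  0.80700009] [-0.08845825  1.05143526  0.92526024]
brake_stand [(array([298., 266.]), 0.63)] [(array([289., 290.]), 0.61), (array([354., 220.]), 0.41)] [-0.2899  0.2     0.8661]
pad_home [(array([301., 212.]), 0.91)] [(array([282., 242.]), 0.94), (array([357., 228.]), 0.63)] [-0.2899  0.2     0.8661]
outer_pad [(array([339., 301.]), 0.66), (array([297., 226.]), 0.64), (array([296., 221.]), 0.63)] [(array([244., 327.]), 0.76), (array([336., 267.]), 0.58), (array([356., 232.]), 0.57)] [-0.2899  0.2     0.8661]
pad_face [(array([296., 220.]), 0.72), (array([258., 245.]), 0.52), (array([339., 294.]), 0.47)] [(array([357., 290.]), 0.73), (array([242., 325.]), 0.65), (array([333., 267.]), 0.56)] [-0.2899  0.2     0.8661]
disc [(array([298., 272.]), 0.72)] [(array([285., 291.]), 0.8)] [-0.2899  0.2     0.8661]
caliper_pin [(array([281., 195.]), 0.9)] [(array([255., 247.]), 0.61)] [-0.2899  0.2     0.8661]
caliper_back [] [(array([271., 226.]), 0.63)] 
caliper_claw [(array([269., 180.]), 0.87), (array([279., 194.]), 0.71)] [(array([279., 227.]), 0.6), (array([288., 292.]), 0.52)] [-0.2899  0.2     0.8661]
brake_cleaner [(array([236., 230.]), 0.69)] [(array([196., 346.]), 0.55)] [-0.2899  0.2     0.8661]
screw_tin [(array([472., 325.]), 0.58), (array([353., 335.]), 0.37)] [(array([352., 216.]), 0.75)] [-0.2899  0.2     0.8661]
ratchet [(array([434., 321.]), 0.84)] [(array([356., 232.]), 0.92)] [-0.2899  0.2     0.8661]
```

```bash
python3 - <<'E'
from h import *
a=snap('scene');print(a['camera_matrix'],a['rotation'],ray(a,[300,212]),robot.get_obs())
E
```

```text
[[522.910851     0.         318.87374375]
 [  0.         522.910851   236.22737027]
 [  0.           0.           1.        ]] [ 1.0736219  -0.01892097 -1.01356012] (array([-0.491345  , -0.65153487,  0.80700009]), np.float64(1.0)) {'time': 1.25, 'joint_positions': array([-1.26112799e+00,  8.72285232e-02,  1.37072225e+00, -1.30458914e-05,
        1.68360934e+00, -1.03098295e-01]), 'qvel': array([-0.00047882,  0.00061747,  0.00087271, -0.00015467,  0.00070666,
       -0.0003141 ]), 'joint_torque': array([ 2.58029031e-03, -3.40037870e+01, -3.02592301e+01,  7.20035797e-02,
        2.38462107e-02, -8.60997886e-06]), 'tool_pos': array([ 0.22062505, -0.50381151,  0.40467897]), 'ee_rot': array([3.14156162e+00, 1.62432669e-05, 4.12765166e-01]), 'wrist_force': array([ 0.361443  , -0.10770755, -0.05650337]), 'wrist_torque': array([0.01693756, 0.01807354, 0.0431997 ]), 'finger_force': 0.0, 'width': 0.09382215159495964}
```

View pics/scene0.png

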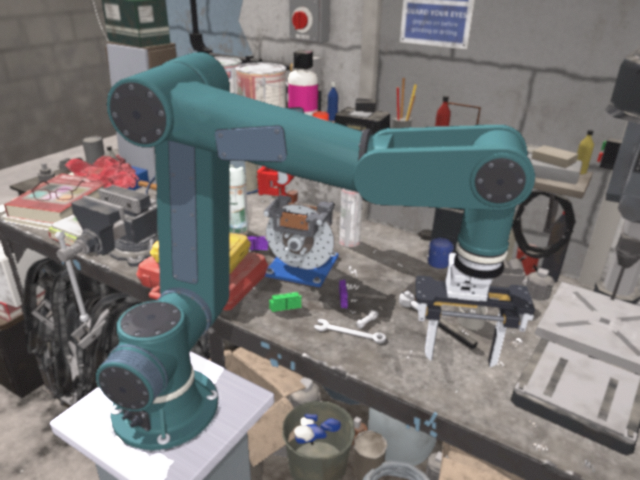

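View pics/side0.png

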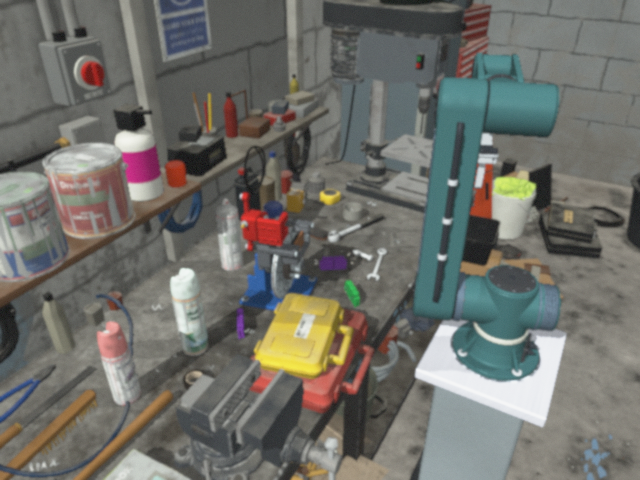

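```bash
python3 - <<'E'
s=open('h.py').read()
s=s.replace("np.array(p['rotation'])","rot(p)").replace("def ray","def rot(p):\n    r=np.array(p['rotation']); return r if r.shape==(3,3) else R.from_euler('xyz',r).as_matrix()\ndef ray")
open('h.py','w').write(s)
E
python3 - <<'E'
from h import *
from scipy.optimize import least_squares
a=snap('scene');b=snap('side')
obs=[]
loc={'brake_stand':[0,0,0],'pad_home':[0,0,.178],'disc':[0,0,.108],'caliper_pin':[.062,.074,.194]}
for q in ['brake_stand','pad_home','outer_pad','pad_face','disc','caliper_pin','caliper_back','caliper_claw','brake_cleaner','screw_tin','ratchet','guide_bolt','spanner','worn_pad']:
    ra=models.tip_of(a,q);rb=models.tip_of(b,q)
    if ra and rb: print(q,np.round(tri([ray(a,ra[0]['xy']),ray(b,rb[0]['xy'])]),4))
    print('   ',[(np.round(r['xy']),round(r['confidence'],2)) for r in ra[:3]],[(np.round(r['xy']),round(r['confidence'],2)) for r in rb[:3]])
    if q in loc:
        if ra: obs.append((a,loc[q],ra[0]['xy']))
        if rb: obs.append((b,loc[q],rb[0]['xy']))
def W(v,l): 
    c,s=np.cos(v[2]),np.sin(v[2]); return [v[0]+c*l[0]-s*l[1],v[1]+s*l[0]+c*l[1],l[2]]
f=lambda v:np.concatenate([proj(p,W(v,l))-x for p,l,x in obs])
r=least_squares(f,[.55,0,0],loss='soft_l1');print(r.x,np.round(f(r.x),1))
E
```

```text
brake_stand [0.5721 0.0615 0.0067]
    [(array([298., 270.]), 0.62), (array([297., 271.]), 0.39)] [(array([288., 290.]), 0.64)]
pad_home [0.5785 0.0623 0.1767]
    [(array([300., 214.]), 0.66), (array([366., 320.]), 0.39)] [(array([285., 241.]), 0.92)]
outer_pad [ 0.4264 -0.0242  0.0381]
    [(array([284., 311.]), 0.67), (array([294., 223.]), 0.58), (array([240., 234.]), 0.43)] [(array([337., 267.]), 0.81), (array([245., 330.]), 0.72), (array([362., 259.]), 0.64)]
pad_face [0.4676 0.0294 0.1731]
    [(array([296., 220.]), 0.72), (array([340., 293.]), 0.63), (array([287., 301.]), 0.6)] [(array([333., 263.]), 0.81), (array([294., 241.]), 0.51), (array([243., 322.]), 0.51)]
disc [0.5629 0.0576 0.0058]
    [(array([298., 270.]), 0.57)] [(array([292., 293.]), 0.66), (array([283., 241.]), 0.63)]
caliper_pin [0.6169 0.1551 0.2005]
    [(array([281., 192.]), 0.9), (array([269., 180.]), 0.24)] [(array([253., 248.]), 0.98)]
caliper_back [0.5514 0.1696 0.2917]
    [(array([262., 169.]), 0.55)] [(array([269., 225.]), 0.67)]
caliper_claw [0.5409 0.1366 0.2642]
    [(array([269., 183.]), 0.89)] [(
[... 200 characters left out ...]
[ 0.6135 -0.4259 -0.0031]
    [(array([469., 321.]), 0.77), (array([299., 212.]), 0.41)] [(array([351., 218.]), 0.55)]
ratchet [ 0.5569 -0.3544  0.0011]
    [(array([434., 321.]), 0.68)] [(array([357., 231.]), 0.64), (array([287., 293.]), 0.52)]
guide_bolt [ 0.5874 -0.1832 -0.0019]
    [(array([365., 319.]), 0.48), (array([295., 222.]), 0.38)] [(array([314., 233.]), 0.48), (array([363., 260.]), 0.4)]
spanner [ 0.4089 -0.2079 -0.0103]
    [(array([354., 336.]), 0.81)] [(array([379., 266.]), 0.7), (array([286., 239.]), 0.31)]
    [(array([418., 289.]), 0.63)] []
[0.57407337 0.0641546  0.24214137] [  0.5   0.1  -0.2   3.5  -1.6   0.2   0.9   0.1  -0.  -33.   -6.  -29.7
   0.3   3.9   0.5  -0.3]
```

```bash
cat >> h.py <<'E'
from scipy.linalg import logm
def TR(psi,t):
    s,c=np.sin(t),np.cos(t)
    return R.from_euler('z',psi).as_matrix()@np.array([[s,0,c],[0,-1,0],[c,0,-s]])
def W(v,l):
    c,s=np.cos(v[2]),np.sin(v[2]); return np.array([v[0]+c*l[0]-s*l[1],v[1]+s*l[0]+c*l[1],l[2]])
def cur():
    o=robot.get_obs(); return np.array(o['tool_pos']),R.from_euler('xyz',o['ee_rot']).as_matrix(),o
def loc(v,X):
    d=np.array(X)-[v[0],v[1],0]; c,s=np.cos(v[2]),np.sin(v[2]); return np.array([c*d[0]+s*d[1],-s*d[0]+c*d[1],d[2]])
def plan(v,tip,M,n=None,show=1):
    """tip: stand-local fingertip target; M world tool rotation; one row repeated n times (screw)"""
    p,Q,o=cur(); tp=W(v,tip)-.199*M[:,2]
    T0=np.eye(4);T0[:3,:3]=Q;T0[:3,3]=p;T1=np.eye(4);T1[:3,:3]=M;T1[:3,3]=tp
    L=np.real(logm(np.linalg.inv(T0)@T1)); tw=np.r_[L[:3,3]*1e3,L[2,1],L[0,2],L[1,0]]
    m=max(abs(tw[:3]).max()/55,abs(tw[3:]).max()/.16,np.linalg.norm(tw[:3])/58,np.linalg.norm(tw[3:])/.17); n=n or int(np.ceil(m))
    print('TCP now',p.round(4),'target',tp.round(4),'n',n,'row',(tw[:3]/n).round(1),(tw[3:]/n).round(4))
E
python3 - <<'E'
from h import *
from scipy.optimize import least_squares
a=snap('scene');b=snap('side')
O=[(a,[0,0,0],[298,270]),(a,[0,0,.178],[300,213]),(a,[.062,.074,.194],[281,193.5]),(a,[0,0,0],[298,271]),
(b,[0,0,0],[288.5,290]),(b,[0,0,.178],[283.5,241.5]),(b,[.062,.074,.194],[254,247.5]),(b,[0,0,0],[288.5,292])]
f=lambda v:np.concatenate([proj(p,W(v,l))-x for p,l,x in O])
v=least_squares(f,[.57,.06,.2],loss='soft_l1').x;print(v,f(v).round(1))
plan(v,[-.13,-.005,.20],TR(v[2],.8))
E
```

```text
[0.57453346 0.06249217 0.266007  ] [ 1.  -0.2 -1.   1.4  0.3  3.1  1.  -1.2 -0.7  3.4  2.2 -0.3  0.1  0.
 -0.7  1.4]
TCP now [ 0.2206 -0.5038  0.4047] target [ 0.3167 -0.013   0.3428] n 9 row [ 24.4 -48.   17. ] [-0.0063  0.0855  0.0155]
```

Request:
step_arm:
  commands:
    - [[18.3,-36,12.8,-0.005,0.064,0.0116,0],[18.3,-36,12.8,-0.005,0.064,0.0116,0],[18.3,-36,12.8,-0.005,0.064,0.0116,0],[18.3,-36,12.8,-0.005,0.064,0.0116,0],[18.3,-36,12.8,-0.005,0.064,0.0116,0],[18.3,-36,12.8,-0.005,0.064,0.0116,0],[18.3,-36,12.8,-0.005,0.064,0.0116,0],[18.3,-36,12.8,-0.005,0.064,0.0116,0],[18.3,-36,12.8,-0.005,0.064,0.0116,0],[18.3,-36,12.8,-0.005,0.064,0.0116,0],[18.3,-36,12.8,-0.005,0.064,0.0116,0],[18.3,-36,12.8,-0.005,0.064,0.0116,0]]

```text
time: 4.35
tool_pos: [0.3125, -0.0123, 0.3334]
ee_rot: [3.136, -0.773, 0.267]
wrist_force: [-0.0, -1.0, 0.2]
width: 0.0004
finger_force: 0.0
```

```bash
python3 - <<'E'
from h import *
p,Q,o=cur(); w=snap('wrist','wrist0.png')
print(p,o['ee_rot'],o['time'],o['width'],o['joint_positions'].round(2))
T=np.array(w['tool_from_camera']);print(T.round(3).tolist(),[k for k in w])
w['eye']=p+Q@T[:3,3]; w['rotation']=Q@T[:3,:3]
v=[.5745,.0625,.266]
for q,l in [('pad_home',[0,0,.178]),('caliper_pin',[.062,.074,.194]),('brake_stand',[0,0,0]),('pad_face',[-.025,0,.178]),('outer_pad',[-.025,0,.158]),('caliper_claw',[0,0,0]),('caliper_back',[0,.11,.29])]:
    print(q,[(np.round(r['xy'],1),round(r['confidence'],2)) for r in models.tip_of(w,q)[:3]],proj(w,W(v,l)).round(1))
E
```

```text
[ 0.31247011 -0.01226286  0.33344662] [ 3.1364125  -0.772709    0.26696603] 4.35 0.0003698795428268513 [-0.45 -0.74  2.19  0.53  1.11  0.75]
[[-0.001, 0.969, 0.246, 0.071], [1.0, 0.001, 0.0, -0.0], [-0.0, 0.246, -0.969, 0.019], [0.0, 0.0, 0.0, 1.0]] ['color', 'camera_matrix', 'tool_from_camera', 'shot']
pad_home [(array([308. , 134.4]), 0.56)] [312.9 139.8]
caliper_pin [(array([229.9,  67.6]), 0.9)] [227.3  74.5]
brake_stand [(array([316.2, 242.6]), 0.59)] [314.3 247.4]
pad_face [(array([451.2, 318.7]), 0.95), (array([187. , 193.4]), 0.67), (array([312.4, 162.7]), 0.64)] [312.8 162.7]
outer_pad [(array([192.7, 202. ]), 0.96), (array([312.2, 175. ]), 0.88), (array([446.8, 325.2]), 0.58)] [313.  179.9]
caliper_claw [(array([171.,  25.]), 0.63), (array([314.7, 249.7]), 0.23)] [314.3 247.4]
caliper_back [] [ 98.8 -26.6]
```

View pics/wrist0.png

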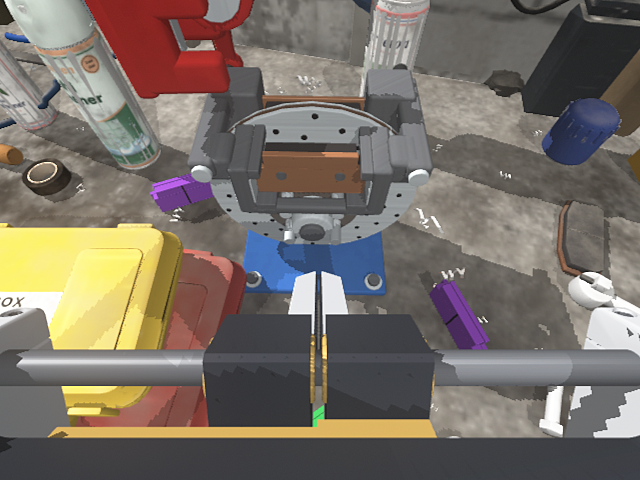

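```bash
python3 - <<'E'
from h import *
from scipy.optimize import least_squares
p,Q,o=cur(); w=snap('wrist');a=snap('scene');b=snap('side')
T=np.array(w['tool_from_camera']);w['eye']=p+Q@T[:3,3]; w['rotation']=Q@T[:3,:3]
L={'pad_home':[0,0,.178],'caliper_pin':[.062,.074,.194],'brake_stand':[0,0,0]}
O=[(a,[0,0,0],[298,270]),(a,[0,0,.178],[300,213]),(a,[.062,.074,.194],[281,193.5]),
(b,[0,0,0],[288.5,290]),(b,[0,0,.178],[283.5,241.5]),(b,[.062,.074,.194],[254,247.5])]
O+=[(w,[0,0,0],[316,243]),(w,[0,0,.178],[308,134.4]),(w,[.062,.074,.194],[230,67.6])]
for q in L:
    r=models.tip_of(w,q)
    if r: print(q,r[0]['xy'],r[0]['confidence']); O.append((w,L[q],r[0]['xy']))
f=lambda v:np.concatenate([proj(p,W(v,l))-x for p,l,x in O])
v=least_squares(f,[.57,.06,.2],loss='soft_l1').x;print(v.round(4),f(v).round(1), w['camera_matrix'][0][0])
tip=loc(v,p+.199*Q[:,2]);print('tip local',tip, np.linalg.norm(w['eye']-W(v,[0,0,.178])))
# pad back lower corners pix -> plane z
for xy in [(262,190),(363,193),(265,152),(363,165)]:
    oo,d=ray(w,xy); z=.198 if xy[1]<170 else .160
    print(xy,loc(v,oo+d*(z-oo[2])/d[2]).round(4))
plan(v,[-.075,-.006,.172],TR(v[2],.8))
plan(v,[-.075,-.006,.164],TR(v[2],.8))
E
```

```text
pad_home [309.3, 134.0] 0.89
caliper_pin [225.1, 69.4] 0.86
brake_stand [314.5, 242.0] 0.88
[0.5788 0.0633 0.2515] [ 1.5 -1.  -0.4  0.8  1.4  2.4 -2.1  3.1  0.7 -0.6 -1.7 -0.5 -3.6 -0.1
  1.8 -0.3 -4.2  1.1  0.5  0.1  0.7 -0.7 -2.1  0.9] 332.8434921523076
tip local [-0.13869466 -0.00846988  0.19034469] 0.286355936761225
(262, 190) [-0.0438  0.0376  0.16  ]
(363, 193) [-0.0459 -0.043   0.16  ]
(265, 152) [-0.0405  0.0303  0.198 ]
(363, 165) [-0.0519 -0.0381  0.198 ]
TCP now [ 0.3128 -0.014   0.3332] target [0.3734 0.0043 0.3148] n 2 row [16.3 -1.2 28.7] [-0.0029  0.0007  0.0053]
TCP now [ 0.3128 -0.014   0.3332] target [0.3734 0.0043 0.3068] n 2 row [13.5 -1.2 31.5] [-0.0029  0.0007  0.0053]
```

Request:
step_arm:
  commands:
    - [[6.8,-0.6,15.8,-0.0015,0.0003,0.0026,0],[6.8,-0.6,15.8,-0.0015,0.0003,0.0026,0],[6.8,-0.6,15.8,-0.0015,0.0003,0.0026,0],[6.8,-0.6,15.8,-0.0015,0.0003,0.0026,0],[0,0,0,0,0,0,0]]

```text
time: 5.68
tool_pos: [0.3737, 0.0054, 0.3061]
ee_rot: [-3.141, -0.769, 0.254]
wrist_force: [-0.1, 0.5, 0.1]
width: 0.0008
finger_force: 0.0
```

```bash
cat > st.py <<'E'
from h import *
v=np.array([.5788,.0633,.2515])
p,Q,o=cur();f=o['wrist_force'];c,s=np.cos(v[2]),np.sin(v[2])
print('t',o['time'],'tip',loc(v,p+.199*Q[:,2]).round(4),'F local',np.round([c*f[0]+s*f[1],-s*f[0]+c*f[1],f[2]],1),'rpy',np.round(o['ee_rot'],3),'j',o['joint_positions'].round(2))
E
python3 - <<'E'
from st import *
w=snap('wrist','wrist1.png')
T=np.array(w['tool_from_camera']);w['eye']=p+Q@T[:3,3]; w['rotation']=Q@T[:3,:3]
for q,l in [('pad_home',[0,0,.178]),('outer_pad',[-.03,0,.158]),('pad_face',[-.03,0,.178]),('brake_stand',[0,0,0])]:
    print(q,[(np.round(r['xy'],1),round(r['confidence'],2)) for r in models.tip_of(w,q)[:3]],proj(w,W(v,l)).round(1))
print(Q.T@R.from_euler('z',v[2]).as_matrix())
E
```

```text
t 5.675 tip [-0.0747 -0.0045  0.163 ] F local [0.  0.5 0.1] rpy [-3.141 -0.769  0.254] j [-0.29 -0.53  2.15  0.48  0.89  0.85]
pad_home [(array([311.6, 169.8]), 0.88), (array([106.2,  42.8]), 0.6)] [312.  170.6]
outer_pad [(array([471.2, 381.2]), 0.95), (array([310.6, 224.1]), 0.83)] [312.  226.1]
pad_face [(array([310. , 204.9]), 0.76), (array([476.5, 371.4]), 0.67)] [311.4 208.2]
brake_stand [(array([317.4, 277.4]), 0.96)] [314.7 280.5]
[[ 7.18840115e-01  1.51476859e-03  6.95173788e-01]
 [ 2.83414353e-03 -9.99995701e-01 -7.51659496e-04]
 [ 6.95169661e-01  2.51054529e-03 -7.18841318e-01]]
```

View pics/wrist1.png

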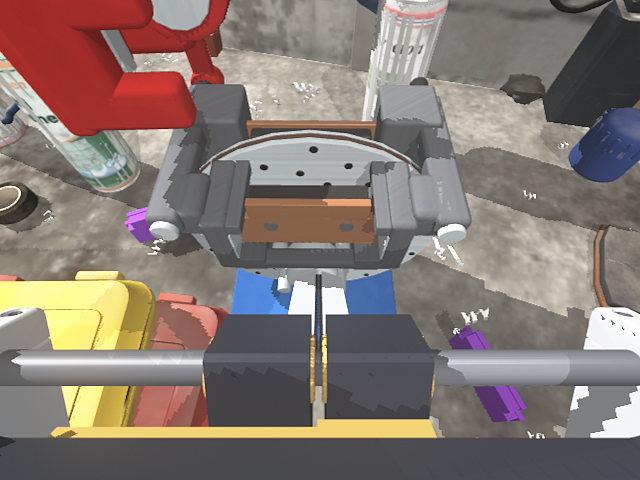

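Request:
step_arm:
  commands:
    - [[3.6,0,3.5,0,0,0,0],[3.6,0,3.5,0,0,0,0],[3.6,0,3.5,0,0,0,0],[3.6,0,3.5,0,0,0,0],[3.6,0,3.5,0,0,0,0],[3.6,0,3.5,0,0,0,0],[2.2,0,2.1,0,0,0,0],[2.2,0,2.1,0,0,0,0]]

```text
time: 6.92
tool_pos: [0.4087, 0.0144, 0.3068]
ee_rot: [3.141, -0.771, 0.254]
wrist_force: [-0.7, 0.4, -0.9]
width: -0.0
finger_force: 0.4
```

```bash
python3 st.py
```

```text
t 6.925 tip [-0.0383 -0.0048  0.164 ] F local [-0.6  0.6 -0.9] rpy [ 3.141 -0.771  0.254] j [-0.22 -0.43  2.09  0.45  0.82  0.9 ]
```

Request:
step_arm:
  commands:
    - [[1.44,0,1.39,0,0,0,0],[1.44,0,1.39,0,0,0,0],[1.44,0,1.39,0,0,0,0],[1.44,0,1.39,0,0,0,0],[1.44,0,1.39,0,0,0,0]]

```text
time: 7.55
tool_pos: [0.4183, 0.0169, 0.3068]
ee_rot: [3.141, -0.771, 0.254]
wrist_force: [-2.3, -0.3, 0.6]
width: 0.0007
finger_force: 0.7
```

```bash
python3 st.py
```

```text
t 7.55 tip [-0.0284 -0.0047  0.164 ] F local [-2.3  0.3  0.6] rpy [ 3.141 -0.771  0.254] j [-0.21 -0.4   2.07  0.45  0.81  0.91]
```

Tip at −0.028; home is expected near −0.021.

Request:
step_arm:
  commands:
    - [[1.1,0,1.0,0,0,0,0],[1.1,0,1.0,0,0,0,0],[1.1,0,1.0,0,0,0,0]]

```text
time: 7.92
tool_pos: [0.4222, 0.018, 0.3068]
ee_rot: [3.141, -0.769, 0.254]
wrist_force: [-6.2, -1.6, 1.8]
width: 0.0001
finger_force: 3.1
```

```bash
python3 st.py
```

```text
t 7.925 tip [-0.0245 -0.0047  0.1639] F local [-6.4 -0.1  1.8] rpy [ 3.141 -0.769  0.254] j [-0.2  -0.39  2.07  0.44  0.8   0.91]
```

Now dragging the disc (about 6 N). Carry on in fine steps.

Request:
step_arm:
  commands:
    - [[0.72,0,0.7,0,0,0,0],[0.72,0,0.7,0,0,0,0]]

```text
time: 8.18
tool_pos: [0.4242, 0.0185, 0.3068]
ee_rot: [3.141, -0.769, 0.254]
wrist_force: [-6.5, -1.3, 2.5]
width: 0.0004
finger_force: 3.0
```

Request:
step_arm:
  commands:
    - [[0.72,0,0.7,0,0,0,0]]

```text
time: 8.3
tool_pos: [0.4252, 0.0187, 0.3069]
ee_rot: [3.141, -0.769, 0.254]
wrist_force: [-6.2, -1.8, 1.9]
width: 0.0004
finger_force: 3.0
```

Request:
step_arm:
  commands:
    - [[0.72,0,0.7,0,0,0,0]]

```text
time: 8.43
tool_pos: [0.426, 0.0189, 0.3068]
ee_rot: [3.141, -0.769, 0.255]
wrist_force: [-11.9, -2.5, 4.2]
width: 0.0006
finger_force: 5.8
```

Request:
step_arm:
  commands:
    - [[0.4,0,0.35,0,0,0,0],[0,0,0,0,0,0,0]]

```text
time: 8.68
tool_pos: [0.4263, 0.019, 0.3069]
ee_rot: [3.14, -0.768, 0.255]
wrist_force: [-12.4, -3.9, 5.1]
width: 0.0004
finger_force: 6.3
```

```bash
python3 st.py
```

```text
t 8.675 tip [-0.0205 -0.0047  0.1638] F local [-13.   -0.7   5.1] rpy [ 3.14  -0.768  0.255] j [-0.2  -0.38  2.06  0.44  0.8   0.92]
```

Request:
step_arm:
  commands:
    - [[0.7,0,0.6,0,0,0,0],[0,0,0,0,0,0,0]]

```text
time: 8.93
tool_pos: [0.4267, 0.0191, 0.3071]
ee_rot: [3.139, -0.767, 0.257]
wrist_force: [-19.8, -5.2, 8.2]
width: 0.0003
finger_force: 9.8
```

Request:
step_arm:
  commands:
    - [[0.6,0,0.5,0,0,0,0],[0,0,0,0,0,0,0],[0,0,0,0,0,0,0]]

```text
time: 9.3
tool_pos: [0.427, 0.0192, 0.3071]
ee_rot: [3.139, -0.766, 0.257]
wrist_force: [-25.3, -7.1, 10.4]
width: 0.0004
finger_force: 12.9
```

```bash
python3 - <<'E'
from st import *
w=snap('wrist','wrist2.png')
E
```

```text
t 9.3 tip [-0.0201 -0.0047  0.1637] F local [-26.2  -0.6  10.4] rpy [ 3.139 -0.766  0.257] j [-0.2  -0.38  2.06  0.43  0.8   0.92]
```

View pics/wrist2.png

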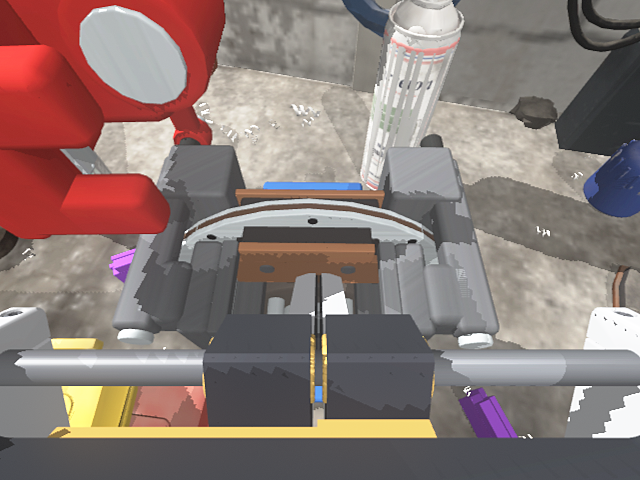

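Request:
step_arm:
  commands:
    - [[-1.5,0,-1.5,0,0,0,0],[-5,0,-5,0,0,0,0],[-14,0,-13.5,0,0,0,0],[-14,0,-13.5,0,0,0,0],[0,0,-30,0,0,0,0],[20,0,-20,0,0,0,0],[0,0,0,0,0,0,0]]

```text
time: 10.22
tool_pos: [0.3626, 0.0021, 0.3601]
ee_rot: [3.136, -0.777, 0.257]
wrist_force: [-0.5, -0.0, 0.7]
width: 0.0007
finger_force: 0.0
```

```bash
python3 - <<'E'
from st import *
w=snap('wrist')
T=np.array(w['tool_from_camera']);w['eye']=p+Q@T[:3,3]; w['rotation']=Q@T[:3,:3]
for q in ['caliper_claw','caliper_back','pad_home','pad_face']: print(q,[(np.round(r['xy'],1),round(r['confidence'],2)) for r in models.tip_of(w,q)[:3]])
plan(v,[-.06,.17,.37],TR(v[2],np.pi/2))
plan(v,[-.0,.17,.37],TR(v[2],np.pi/2))
E
```

```text
t 10.225 tip [-0.0851 -0.0059  0.2183] F local [-0.5  0.1  0.7] rpy [ 3.136 -0.777  0.257] j [-0.31 -0.6   2.08  0.45  1.01  0.89]
caliper_claw [(array([166.5, 130.6]), 0.93)]
caliper_back [(array([93. , 75.5]), 0.68)]
pad_home []
pad_face [(array([451.4, 372.1]), 0.87), (array([182. , 235.6]), 0.77), (array([309.5, 209.5]), 0.6)]
TCP now [0.3621 0.0025 0.3553] target [0.4784 0.213  0.569 ] n 6 row [ 39.8 -29.2 -23.3] [-0.0003 -0.128   0.0003]
TCP now [0.3621 0.0025 0.3553] target [0.5365 0.228  0.569 ] n 7 row [ 42.3 -25.  -16.6] [-0.0003 -0.1097  0.0002]
```

Request:
step_arm:
  commands:
    - [[33,0,-33,0,0,0,0],[33,0,-33,0,0,0,0],[33,0,-33,0,0,0,0],[0,0,0,0,0,0,0]]

```text
time: 10.98
tool_pos: [0.3644, 0.003, 0.5008]
ee_rot: [3.136, -0.777, 0.257]
wrist_force: [0.1, 0.2, -0.5]
width: 0.0006
finger_force: 0.0
```

```bash
python3 - <<'E'
from st import *
plan(v,[-.0,.175,.37],TR(v[2],np.pi/2),8)
E
```

```text
t 10.975 tip [-0.0831 -0.0053  0.359 ] F local [ 0.2  0.2 -0.5] rpy [ 3.136 -0.777  0.257] j [-0.31 -0.58  1.79  0.4   1.26  1.02]
TCP now [0.3644 0.003  0.5008] target [0.5353 0.2328 0.569 ] n 8 row [ 29.8 -22.4   2.7] [ 0.0003 -0.0971  0.0004]
```

Request:
step_arm:
  commands:
    - [[29.8,-22.4,2.7,0,-0.0971,0,0],[29.8,-22.4,2.7,0,-0.0971,0,0],[29.8,-22.4,2.7,0,-0.0971,0,0],[29.8,-22.4,2.7,0,-0.0971,0,0],[29.8,-22.4,2.7,0,-0.0971,0,0],[29.8,-22.4,2.7,0,-0.0971,0,0],[29.8,-22.4,2.7,0,-0.0971,0,0],[29.8,-22.4,2.7,0,-0.0971,0,0],[0,0,0,0,0,0,0]]

```text
time: 12.1
tool_pos: [0.5358, 0.234, 0.5681]
ee_rot: [3.141, 0.017, 0.256]
wrist_force: [0.0, 0.2, -1.4]
width: 0.0008
finger_force: 0.0
```

```bash
python3 - <<'E'
from st import *
w=snap('wrist')
s=snap('scene'); b=snap('side')
big=np.hstack([cv2.resize(s['color'][130:310,200:380],(400,400)),cv2.resize(b['color'][150:330,180:360],(400,400))])
cv2.imwrite('pics/c1.png',big[:,:,::-1])
plan(v,[-.0,.15,.283],TR(v[2],np.pi/2),4)
E
```

```text
t 12.1 tip [-0.0025  0.1758  0.3691] F local [ 0.1  0.1 -1.4] rpy [3.141 0.017 0.256] j [0.31 0.2  0.92 0.   2.04 1.63]
TCP now [0.5321 0.2313 0.574 ] target [0.5415 0.2086 0.482 ] n 4 row [ 0.9  6.1 23. ] [0.0002 0.0018 0.0004]
```

View pics/c1.png

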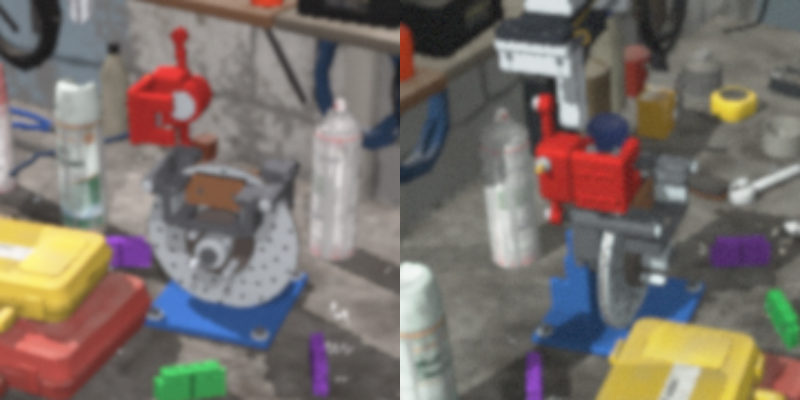

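Request:
step_arm:
  commands:
    - [[0.9,4,23,0,0.001,0,0],[0.9,4,23,0,0.001,0,0],[0.9,4,23,0,0,0,0],[0.9,4,20,0,0,0,0],[0,0,0,0,0,0,0]]

```text
time: 12.88
tool_pos: [0.5382, 0.2156, 0.4855]
ee_rot: [3.141, 0.005, 0.252]
wrist_force: [-0.0, -0.8, 0.1]
width: 0.0001
finger_force: 0.0
```

```bash
python3 st.py
```

```text
t 12.875 tip [-0.0025  0.1575  0.2865] F local [-0.2 -0.8  0.1] rpy [3.141 0.005 0.252] j [ 0.28  0.16  1.14 -0.    1.85  1.6 ]
```

Request:
step_arm:
  commands:
    - [[0,6,0,0,0,0,0],[0,6,0,0,0,0,0],[0,6,0,0,0,0,0],[0,4,0,0,0,0,0],[0,4,0,0,0,0,0],[0,4,0,0,0,0,0]]

```text
time: 13.62
tool_pos: [0.547, 0.1876, 0.4858]
ee_rot: [3.141, 0.004, 0.253]
wrist_force: [-0.0, 0.4, -0.1]
width: 0.0006
finger_force: 0.0
```

```bash
python3 st.py; python3 - <<'E'
import numpy as np
for q in np.arange(1.6,-.01,-.1): print(round(q,1),np.round([.074-.098*np.cos(q)+.033*np.sin(q)+.0125,.194+.098*np.sin(q)+.033*np.cos(q)],4))
E
```

```text
t 13.625 tip [-0.0006  0.1282  0.2868] F local [ 0.1  0.4 -0.1] rpy [3.141 0.004 0.253] j [ 0.23  0.15  1.14 -0.    1.85  1.55]
1.6 [0.1223 0.291 ]
1.5 [0.1125 0.2941]
1.4 [0.1024 0.2962]
1.3 [0.0921 0.2973]
1.2 [0.0817 0.2973]
1.1 [0.0715 0.2963]
1.0 [0.0613 0.2943]
0.9 [0.0514 0.2913]
0.8 [0.0419 0.2873]
0.7 [0.0328 0.2824]
0.6 [0.0243 0.2766]
0.5 [0.0163 0.2699]
0.4 [0.0091 0.2626]
0.3 [0.0026 0.2545]
0.2 [-0.003   0.2458]
0.1 [-0.0077  0.2366]
-0.0 [-0.0115  0.227 ]
```

Request:
step_arm:
  commands:
    - [[0,4,0,0,0,0,0],[0,4,0,0,0,0,0],[0,4,-0.5,0,0,0,0],[0,4,-0.5,0,0,0,0]]

```text
time: 14.12
tool_pos: [0.5498, 0.175, 0.4881]
ee_rot: [-3.133, 0.003, 0.259]
wrist_force: [-3.4, 11.0, 4.2]
width: 0.0004
finger_force: 5.6
```

Request:
step_arm:
  commands:
    - [[0,4,-0.5,0,0,0,0],[0,4,-0.5,0,0,0,0],[0,4,-0.5,0,0,0,0],[0,4,0,0,0,0,0]]

```text
time: 14.62
tool_pos: [0.5534, 0.1594, 0.4913]
ee_rot: [-3.134, 0.001, 0.259]
wrist_force: [-5.0, 9.3, 7.4]
width: 0.0005
finger_force: 5.7
```

```bash
python3 st.py
```

```text
t 14.625 tip [-0.0008  0.1008  0.2923] F local [-2.6 10.2  7.4] rpy [-3.134e+00  1.000e-03  2.590e-01] j [0.18 0.15 1.14 0.01 1.86 1.49]
```

Request:
step_arm:
  commands:
    - [[0,5,-0.5,0,0,0,0],[0,5,-0.5,0,0,0,0],[0,5,-0.5,0,0,0,0],[0,5,0,0,0,0,0],[0,5,0.5,0,0,0,0],[0,5,0.5,0,0,0,0]]

```text
time: 15.38
tool_pos: [0.5611, 0.1297, 0.4917]
ee_rot: [-3.136, 0.001, 0.258]
wrist_force: [-4.8, 6.3, 7.4]
width: 0.0002
finger_force: 5.2
```

```bash
python3 st.py
```

```text
t 15.375 tip [-0.001   0.0698  0.2927] F local [-3.   7.3  7.4] rpy [-3.136e+00  1.000e-03  2.580e-01] j [0.13 0.15 1.13 0.01 1.86 1.44]
```

Request:
step_arm:
  commands:
    - [[0,4.5,1,0,0,0,0],[0,4.5,1,0,0,0,0],[0,5,1.5,0,0,0,0],[0,5,1.5,0,0,0,0],[0,4.8,2,0,0,0,0],[0,4.8,2,0,0,0,0],[0,4.5,2.5,0,0,0,0],[0,4.5,2.5,0,0,0,0]]

```text
time: 16.38
tool_pos: [0.5706, 0.0915, 0.4789]
ee_rot: [3.141, 0.001, 0.254]
wrist_force: [-5.0, 0.2, 10.4]
width: 0.0006
finger_force: 4.4
```

```bash
python3 st.py
```

```text
t 16.375 tip [-0.001   0.0292  0.2799] F local [-4.8  1.4 10.4] rpy [3.141e+00 1.000e-03 2.540e-01] j [ 0.06  0.15  1.16 -0.    1.84  1.38]
```

Request:
step_arm:
  commands:
    - [[0,4.5,3,0,0,0,0],[0,4,3.3,0,0,0,0],[0,4,3.3,0,0,0,0],[0,3.6,3.7,0,0,0,0],[0,3.6,3.7,0,0,0,0],[0,3.2,4,0,0,0,0],[0,3.2,4,0,0,0,0],[0,2.8,4.2,0,0,0,0]]

```text
time: 17.38
tool_pos: [0.5785, 0.062, 0.4493]
ee_rot: [3.137, 0.0, 0.252]
wrist_force: [-1.8, -4.6, 9.1]
width: 0.0007
finger_force: 3.8
```

```bash
python3 st.py
```

```text
t 17.375 tip [-0.0006 -0.0022  0.2503] F local [-2.9 -4.   9.1] rpy [3.137 0.    0.252] j [ 0.01  0.15  1.21 -0.01  1.78  1.33]
```

Request:
step_arm:
  commands:
    - [[0,2.5,2.5,0,0,0,0],[0,2.5,2.5,0,0,0,0],[0,2.5,2.5,0,0,0,0],[0,2.5,2,0,0,0,0],[0,2,2,0,0,0,0]]

```text
time: 18.0
tool_pos: [0.5817, 0.0522, 0.435]
ee_rot: [-3.14, 0.003, 0.254]
wrist_force: [-3.0, 4.4, 5.5]
width: 0.0006
finger_force: 3.3
```

```bash
python3 st.py
```

```text
t 18.0 tip [-0.0006 -0.0111  0.236 ] F local [-1.8  5.   5.5] rpy [-3.14e+00  3.00e-03  2.54e-01] j [-0.01  0.16  1.23  0.    1.75  1.31]
```

Request:
step_arm:
  commands:
    - [[0,-1.5,1.5,0,0,0,0],[0,0,1.5,0,0,0,0],[0,0,1.5,0,0,0,0],[0,0,1,0,0,0,0]]

```text
time: 18.5
tool_pos: [0.5813, 0.0521, 0.4318]
ee_rot: [3.137, 0.001, 0.252]
wrist_force: [-3.4, -3.6, 11.2]
width: 0.0007
finger_force: 5.9
```

```bash
python3 st.py
```

```text
t 18.5 tip [-0.0005 -0.0124  0.2328] F local [-4.2 -2.6 11.2] rpy [3.137e+00 1.000e-03 2.520e-01] j [-0.01  0.16  1.24 -0.01  1.74  1.31]
```

Request:
step_arm:
  commands:
    - [[0,0,1,0,0,0,0],[0,0,1,0,0,0,0],[0,0,1,0,0,0,0]]

```text
time: 18.88
tool_pos: [0.581, 0.0518, 0.4308]
ee_rot: [3.136, -0.001, 0.252]
wrist_force: [-5.3, -2.7, 18.4]
width: 0.0004
finger_force: 9.0
```

Request:
step_arm:
  commands:
    - [[0,0,1,0,0,0,0],[0,0,1,0,0,0,0]]

```text
time: 19.12
tool_pos: [0.5807, 0.0518, 0.4307]
ee_rot: [3.135, -0.003, 0.252]
wrist_force: [-6.5, -3.6, 23.1]
width: 0.0007
finger_force: 11.5
```

```bash
python3 st.py
```

```text
t 19.125 tip [-0.0004 -0.0129  0.2317] F local [-7.1 -1.9 23.1] rpy [ 3.135e+00 -3.000e-03  2.520e-01] j [-0.01  0.16  1.24 -0.01  1.74  1.31]
```

Request:
step_arm:
  commands:
    - [[0,0,1,0,0,0,0],[0,0,1,0,0,0,0],[0,0,0,0,0,0,0]]

```text
time: 19.5
tool_pos: [0.5803, 0.0519, 0.4306]
ee_rot: [3.134, -0.005, 0.252]
wrist_force: [-8.3, -2.6, 26.3]
width: 0.0008
finger_force: 12.9
```

```bash
python3 - <<'E'
from st import *
w=snap('wrist')
s=snap('scene'); b=snap('side')
big=np.hstack([cv2.resize(w['color'],(800,600))[100:500,200:600],cv2.resize(b['color'][190:310,220:340],(400,400))])
cv2.imwrite('pics/c2.png',big[:,:,::-1])
for n,p_ in (('scene',s),('side',b)):
    for q,l in (('caliper_back',[0,-.024,.227]),('caliper_claw',[-.0175,0,.2])):
        print(n,q,[(np.round(r['xy'],1),round(r['confidence'],2)) for r in models.tip_of(p_,q)[:2]],proj(p_,W(v,l)).round(1))
E
```

```text
t 19.5 tip [-0.0004 -0.0129  0.2316] F local [-8.7 -0.5 26.3] rpy [ 3.134 -0.005  0.252] j [-0.01  0.15  1.24 -0.01  1.74  1.31]
scene caliper_back [(array([308.3, 197.4]), 0.64)] [308.1 198.7]
scene caliper_claw [(array([296. , 211.1]), 0.55)] [297.5 209.1]
side caliper_back [(array([289.7, 222.9]), 0.84), (array([378.8, 263.3]), 0.64)] [286.3 220.9]
side caliper_claw [(array([289.1, 237.3]), 0.96)] [290.1 234.8]
```

View pics/c2.png

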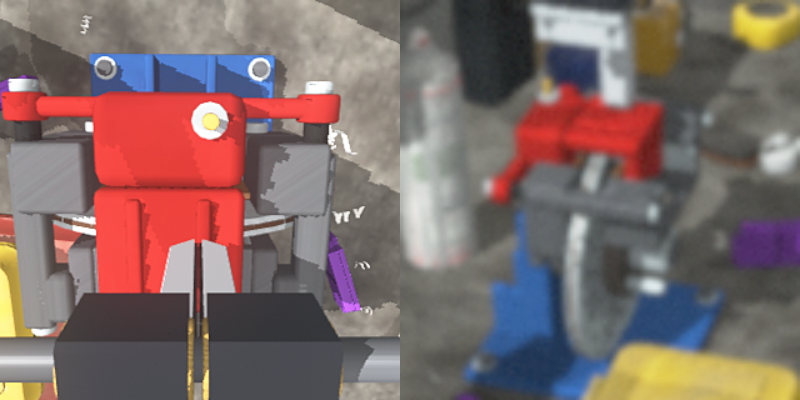

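Request:
step_arm:
  commands:
    - [[0,0,-3,0,0,0,0],[0,0,-4,0,0,0,0],[0,0,-10,0,0,0,0],[0,0,-30,0,0,0,0],[-20,0,-40,0,0,0,0],[-20,0,-40,0,0,0,0],[-20,0,-20,0,0,0,0],[0,0,0,0,0,0,0]]

```text
time: 20.85
tool_pos: [0.5232, 0.0383, 0.5713]
ee_rot: [3.14, -0.001, 0.253]
wrist_force: [1.4, 0.3, 0.1]
width: 0.0006
finger_force: 0.0
```

```bash
python3 - <<'E'
from st import *
w=snap('wrist'); b=snap('side'); s=snap('scene')
big=np.hstack([cv2.resize(w['color'],(800,600))[50:450,200:600],cv2.resize(b['color'][190:310,220:340],(400,400))])
cv2.imwrite('pics/c3.png',big[:,:,::-1])
for n,p_ in (('scene',s),('side',b)):
    for q,l in (('caliper_back',[0,-.024,.227]),('caliper_claw',[-.0175,0,.2])):
        print(n,q,[(np.round(r['xy'],1),round(r['confidence'],2)) for r in models.tip_of(p_,q)[:2]],proj(p_,W(v,l)).round(1))
E
```

```text
t 20.85 tip [-0.0599 -0.0108  0.3723] F local [ 1.5 -0.1  0.1] rpy [ 3.14e+00 -1.00e-03  2.53e-01] j [-0.03  0.06  1.07 -0.    2.01  1.28]
scene caliper_back [(array([304.7, 197.1]), 0.61)] [308.1 198.7]
scene caliper_claw [(array([292.7, 211.6]), 0.76)] [297.5 209.1]
side caliper_back [(array([289.4, 221.5]), 0.65), (array([290.9, 238.8]), 0.54)] [286.3 220.9]
side caliper_claw [(array([290.8, 238.6]), 0.95)] [290.1 234.8]
```

View pics/c3.png

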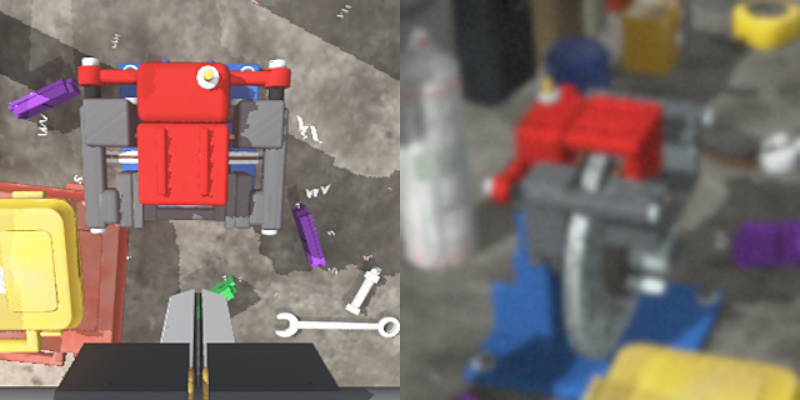

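Request:
step_arm:
  commands:
    - [[20,0,20,0,0,0,0],[20,0,40,0,0,0,0],[20,0,40,0,0,0,0],[0,2,33,0,0,0,0],[0,0,3,0,0,0,0],[0,0,0,0,0,0,0]]

```text
time: 21.95
tool_pos: [0.5822, 0.0513, 0.432]
ee_rot: [3.142, 0.005, 0.253]
wrist_force: [-0.7, 0.2, 0.6]
width: 0.0004
finger_force: 0.0
```

Request:
step_arm:
  commands:
    - [[0,0,1,0,0,0,0],[0,0,0,0,0,0,0]]

```text
time: 22.2
tool_pos: [0.5821, 0.0512, 0.4318]
ee_rot: [3.141, 0.004, 0.253]
wrist_force: [0.5, 0.4, -0.3]
width: 0.0002
finger_force: 0.0
```

Request:
step_arm:
  commands:
    - [[0,0,1,0,0,0,0],[0,0,0,0,0,0,0]]

```text
time: 22.45
tool_pos: [0.582, 0.0512, 0.431]
ee_rot: [3.141, 0.003, 0.253]
wrist_force: [-0.4, -0.7, 1.3]
width: 0.0002
finger_force: 0.4
```

Request:
step_arm:
  commands:
    - [[0,0,1,0,0,0,0],[0,0,0,0,0,0,0]]

```text
time: 22.7
tool_pos: [0.5819, 0.0512, 0.431]
ee_rot: [3.141, 0.002, 0.253]
wrist_force: [-1.9, 0.0, 5.3]
width: 0.0006
finger_force: 2.5
```

```bash
python3 st.py
```

```text
t 22.7 tip [-0.0005 -0.0126  0.232 ] F local [-1.8  0.5  5.3] rpy [3.141e+00 2.000e-03 2.530e-01] j [-0.01  0.16  1.24 -0.    1.75  1.31]
```

Request:
step_arm:
  commands:
    - [[0,0,-3,0,0,0,0],[0,0,-10,0,0,0,0],[0,0,-30,0,0,0,0],[-20,0,-40,0,0,0,0],[0,0,0,0,0,0,0],[0,0,0,0,0,0,0]]

```text
time: 23.45
tool_pos: [0.5632, 0.0463, 0.5122]
ee_rot: [3.141, 0.004, 0.253]
wrist_force: [-0.5, -0.2, -0.8]
width: 0.0005
finger_force: 0.0
```

```bash
python3 -c "
from st import *
print(robot.close_job())"
```

```text
t 23.45 tip [-0.0202 -0.0126  0.3132] F local [-0.5 -0.1 -0.8] rpy [3.141 0.004 0.253] j [-0.02  0.13  1.11 -0.    1.9   1.3 ]
the job is handed in; nothing more can be done
None
```

I pushed the outer pad home and held it at about 26 N, then swung the caliper down and pressed it to its stop at about 26 N (just over the 15–25 N guide); a light touch afterwards found it still down, and I handed the job in at 23.5 s; no verdict came back.

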